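# Turn the giveaway carousel to the lollipops

### The job

On the waiting-room table stands a round turntable with four sorts of small gifts. Push it round by the black pegs on its rim until the clear tub of lollipops with the blue lid stands squarely at the yellow pointer, and leave it standing still there. Do not knock over the drink can beside it.

Things in the scene. Friction and masses are not known exactly. Their poses are not given: they have to be found in the camera images.
- carousel: brown disc, diameter 280 mm, turning endlessly both ways on a fixed foot, stiff (2 N at a peg): stays where left. Origin: on the turning axis, 18 mm above the table, z up; disc top at z = 16 mm; x points to the lollipop tub. Four black pegs, 14 mm thick, on top an 18 mm ball, stand 61 mm above the disc, 122 mm from the axis, at 45, 135, 225, 315 degrees from x, half-way between the gifts
- lollipops (a point): centre of the blue lid's top on the clear lollipop tub (72 mm wide, lid 45 mm above the disc, lollipops to 80 mm above it), 70 mm from the axis; point x points away from the axis. All gifts are fixed to the disc, middles 70 mm from the axis, within 36 mm of their middles: from the tub anticlockwise, a green bowl of sweets, a white tub with red lid, yellow packets
- pointer (a point): tip of the yellow pointer, a flat arrow 34 to 56 mm wide, 8 mm thick, lying on the table, fixed to the foot and sticking out from under the disc; the tip is 200 mm from the turning axis, 8 mm above the table; its x axis points straight away from the axis, z up. The tub is squarely there when its middle is on the line from the axis to this tip
- can: slim drink can, cream with red bands, diameter 53 mm, 133 mm high, standing loose on the table beside the disc, its middle 225 to 265 mm from the turning axis, roughly to the left of the pointer's direction; origin at the centre of its underside, z up

How it is judged:
By the outcome, as a careful person would: the job done as asked, in the order asked, and still so for the second after the job is handed in, with the robot touching nothing.
It also fails if it takes over 48 s, if anything falls off the work surface, if the arm or the gripper's body presses on something with over 40 N, if the wrist force passes 120 N, or if a joint passes its speed limit or range.

### The arm

A 6-joint arm with a two-finger parallel gripper is mounted at the origin on the work surface. World frame = base frame: x ahead of the robot, y to its left, z up, the work surface at z = 0. Lengths are in mm, angles in rad, forces in N, time in s.
With the tool pointing down it reaches from about 275 to 825 mm from the base axis. Payload 4.9 kg.
Tool frame: the origin (TCP) lies at the very end of the fingers, on their centre line; the grasp point (between the pads) lies 19 mm behind it; z points along the fingers, y is the direction in which the jaws open and shut (so a half turn about z gives the same grasp; the last joint's range is limited). The gripper opens to 85 mm and grips with 20 to 120 N. Pads are 22 mm wide; open, the fingers measure 114 mm over their backs; the gripper's body (76 mm by 85 mm) begins 54 mm behind the grasp point. The pads swing forward as they close: fully open they stand 13 mm farther back than shut.
Start: joints at [-1.319, 0.326, -0.193, 1.052, 0, 1.437], TCP at [206.978, -509.587, 231.281] pointing down, gripper open.
Joint ranges: [-2.65, 2.65], [-0.97, 1.79], [-1.3, 1.35], [-1.93, 2.1], [-1.47, 1.37], [-3.14, 3.14]. Speed limits (rad/s): [2.57, 2.57, 3.14, 3.14, 3.14, 3.14].

### API

Orientations are given as [roll, pitch, yaw] about the fixed x, y, z axes, in that order (R = Rz(yaw) Ry(pitch) Rx(roll)).
In Python, from bench import bot, solve_ik, imaging gives the robot as it stands. Calls block until the motion is done:
- bot.move_ptp(position, orientation): joint-space move of the TCP to a pose.
- bot.movel(position, rot=None, max_speed=150, threshold=None): straight line of the TCP; rot=None keeps the orientation; max_speed is the mean speed in mm/s. With threshold (N) it stops when the force on the tool has changed by that much, and returns True; else False.
- bot.move_j(angles): joint-space move.
- bot.grip(opening, effort=None): opening from 0.0 (shut) to 1.0 (fully open); effort is the grip in N (None keeps the last); returns when the fingers have stopped.
- bot.dwell(seconds).
- solve_ik(position, orientation): joint angles nearest the present ones, or None.
- bot.get_state(): the state.
- imaging.capture(name): name is "scene" or "top" or "wrist"; returns the picture (420x560x3 uint8, blue, green, red); there is no depth.
- imaging.camera_model(name): a dict with "K" (3x3 intrinsics, pixels), "k1" (the pictures are not rectified: a ray, as slopes to the right and down, at radius r is drawn at 1 + k1 r^2 times it, then the intrinsics apply), "position" and "rotation" of the camera in the world. Camera axes: x right, y up, looking along -z (the intrinsics and any distortion apply to the point x, -y, -z); pixel columns grow to the right and rows downward; lengths in mm; the calibration is good to about 2 mm. A picture is of the moment at which its call begins: read the wrist's pose just before it. camera_model takes no time and is no camera call; for the wrist camera it gives the pose at the moment of the call.
A pose or a line that the arm cannot do raises bot.IKError and nothing moves.
- bot.sign_off(): hands the job in, once; it reports no verdict.
The state is a dict: "t": time; "qpos": joint angles; "joint_velocities": joint speeds; "effort": joint torques, N m; "tcp_pos": TCP position; "orientation": TCP orientation; "contact_force": force on the tool from outside, world axes, zero at the start; "wrist_torque": the same for the moment, N m; "opening": opening from 0.0 (shut) to 1.0 (fully open).
Only numpy, scipy, OpenCV 4.12 (cv2) and the standard library are available. Lean on these libraries where they do the work, as an engineer would, in place of code of your own. Each camera call takes 0.05 s, during which the arm holds its last target.

## Working session

There is one attempt and no reset: what is moved stays moved. The work goes in short steps, each a Python script; the robot and the scene stay as the last script left them, time stands still between calls to the robot, and variables do not carry over. Pictures are saved under pics/ and viewed, and the job is handed in when it is done.

```bash
ls; mkdir -p pics
python3 - <<'E'
from bench import bot, imaging
import cv2
for n in ("scene","top"):
    cv2.imwrite(f"pics/{n}0.png",imaging.capture(n)); m=imaging.camera_model(n); print(n,m)
print(bot.get_state())
E
```

```text
pics
scene {'K': array([[471.29471151,   0.        , 281.33749382],
       [  0.        , 471.29471151, 209.84384607],
       [  0.        ,   0.        ,   1.        ]]), 'k1': -0.031355614515015215, 'position': array([1236.75556972,  385.87937379,  597.46810843]), 'rotation': array([ 0.96096671, -0.0085812 ,  1.99850941])}
top {'K': array([[465.55161456,   0.        , 278.91081428],
       [  0.        , 465.55161456, 211.52132526],
       [  0.        ,   0.        ,   1.        ]]), 'k1': -0.15678733264739303, 'position': array([549.93687036, 119.54017513, 904.90192924]), 'rotation': array([ 0.04355986, -0.0373676 , -1.55202103])}
{'t': 0.1, 'qpos': array([-1.31918407e+00,  3.26900079e-01, -1.93453941e-01,  1.05197952e+00,
        4.65872766e-05,  1.43663001e+00]), 'joint_velocities': array([-5.43558127e-04, -2.40250903e-03,  1.58157718e-05, -5.51617101e-04,
       -2.08687907e-03, -3.11745746e-04]), 'effort': array([ 8.42795507e-04, -4.44239008e+01,  2.63037819e+01,  7.93984334e-03,
       -8.38804908e-05, -1.17070138e-05]), 'tcp_pos': array([ 206.87073089, -509.07680663,  230.57497958]), 'orientation': array([-3.14007549e+00, -2.51792063e-04,  3.85778345e-01]), 'contact_force': array([-0.21764077,  0.18620459,  0.13134924]), 'wrist_torque': array([-0.03428348,  0.03984601,  0.03071284]), 'opening': 1.0015350260204783}
```

View pics/top0.png

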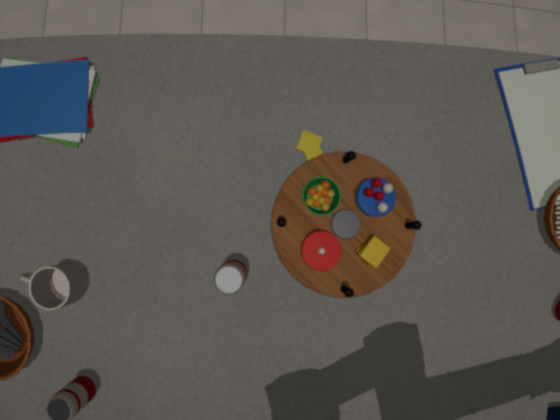

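View pics/scene0.png

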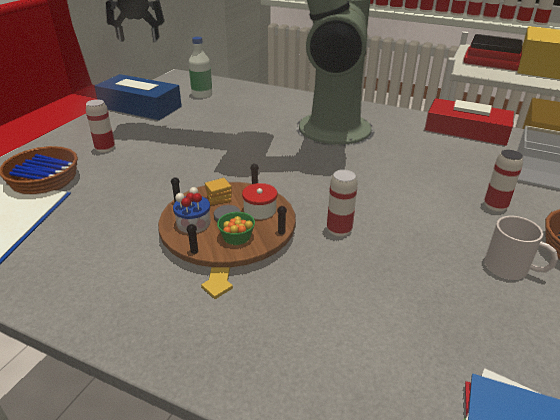

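```bash
cat > h.py <<'E'
import numpy as np, cv2
from scipy.spatial.transform import Rotation as Ro
from bench import bot, solve_ik, imaging
def ray(m,px):
    K=m["K"]; d=np.array([(px[0]-K[0,2])/K[0,0],(px[1]-K[1,2])/K[1,1]]); u=d.copy()
    for _ in range(30): u=d/(1+m["k1"]*(u@u))
    return Ro.from_euler("xyz",m["rotation"]).as_matrix()@np.array([u[0],-u[1],-1.])
def onz(m,px,z):
    r=ray(m,px); p=np.array(m["position"]); return p+r*(z-p[2])/r[2]
def proj(m,P):
    v=Ro.from_euler("xyz",m["rotation"]).as_matrix().T@(np.array(P,float)-m["position"])
    s=np.array([v[0]/-v[2],-v[1]/-v[2]]); s=s*(1+m["k1"]*(s@s)); return m["K"][:2,:2]@s+m["K"][:2,2]
E
python3 - <<'E'
from h import *
i=cv2.imread("pics/top0.png"); cv2.imwrite("pics/top0z.png",cv2.resize(i[110:310,200:440],None,fx=3,fy=3,interpolation=cv2.INTER_CUBIC))
i=cv2.imread("pics/scene0.png"); cv2.imwrite("pics/scene0z.png",cv2.resize(i[150:310,140:370],None,fx=3.4,fy=3.4,interpolation=cv2.INTER_CUBIC))
t=imaging.camera_model("top")
for n,p,z in [("tub lid",(376,197),63),("cantop",(230,278),133),("cen knob",(346,224),40),("discL",(271,224),34),("discR",(415,224),34),("discT",(343,152),34),("discB",(343,297),34),("ptr",(308,131),8)]: print(n,onz(t,p,z).round(1))
E
```

```text
tub lid [617.7 -89.6  63. ]
cantop [472.6 170.1 133. ]
cen knob [567.4 -38.4  40. ]
discL [564.9 102.1  34. ]
discR [ 569.9 -174.1   34. ]
discT [704.5 -32.3  34. ]
discB [429.8 -36.1  34. ]
ptr [748.8  32.7   8. ]
```

View pics/top0z.png

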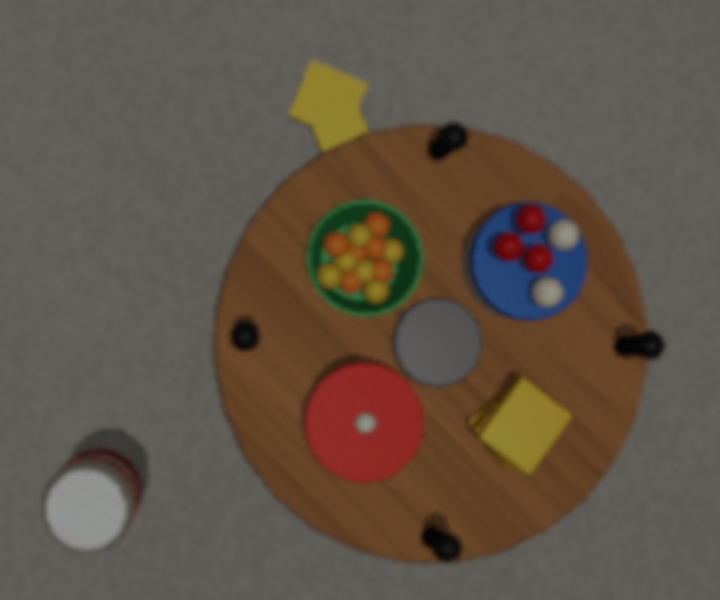

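View pics/scene0z.png

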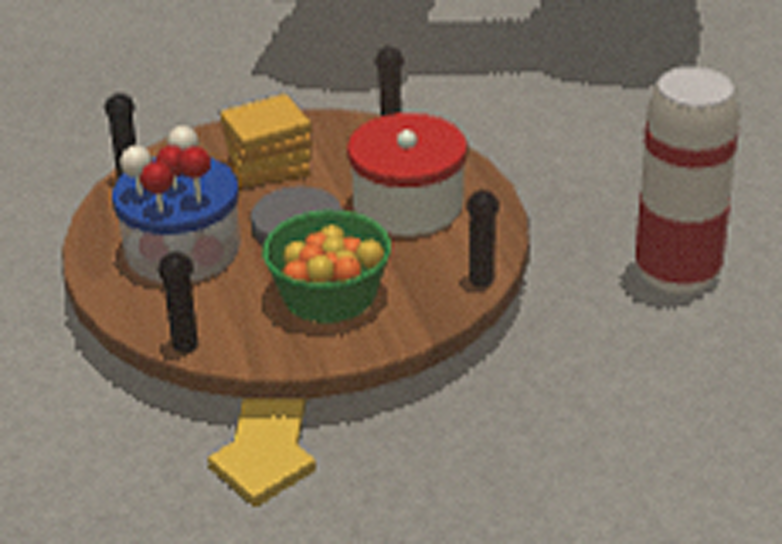

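```bash
cat > fit.py <<'E'
from h import *
from scipy.optimize import least_squares
def fit(obs, x0):
    """obs: list (cam, kind, k, px). params cx,cy,theta,phi,hball"""
    C={n:imaging.camera_model(n) for n in ("top","scene")}
    def pt(p,kind,k):
        cx,cy,th,ph,hb=p[:5]
        if kind=="tip": r,a,z=200,ph,8
        elif kind=="ball": r,a,z=122,th+np.pi/4+k*np.pi/2,34+hb
        elif kind=="lid": r,a,z=70,th+k*np.pi/2,79 if k==0 else 85
        elif kind=="edge": # k = image direction handled elsewhere
            pass
        return [cx+r*np.cos(a),cy+r*np.sin(a),z]
    def res(p):
        out=[]
        for c,kind,k,px in obs:
            o=p[5:7] if c=="scene" else p[7:9]
            out+=list(proj(C[c],pt(p,kind,k))+o-np.array(px))
        out+=list(p[5:9]/1.0)+[(p[4]-52)/5]
        return np.array(out)
    s=least_squares(res,np.r_[x0,52,np.zeros(4)],loss="soft_l1"); return s.x,res(s.x)
E
python3 - <<'E'
from fit import *
T=lambda u,v:((u+.5)/3-.5+200,(v+.5)/3-.5+110)
S=lambda u,v:((u+.5)/3.4-.5+140,(v+.5)/3.4-.5+150)
obs=[("top","tip",0,T(314,60)),("top","ball",0,T(455,137)),("top","ball",1,T(246,331)),("top","ball",2,T(446,547)),("top","ball",3,T(651,345)),
("top","lid",0,T(529,261)),
("scene","tip",0,S(255,501)),("scene","ball",0,S(177,268)),("scene","ball",1,S(483,206)),("scene","ball",2,S(390,61)),("scene","ball",3,S(120,107)),("scene","lid",0,S(176,193))]
p,r=fit(obs,[567,-36,-.81,.39]); print(p.round(3),np.degrees(p[2:4]).round(2)); print(r.round(2))
t=imaging.camera_model("top"); sc=imaging.camera_model("scene")
# disc-edge check
for n,f in (("top",3),("scene",3)):
    m=imaging.camera_model(n); o=p[7:9] if n=="top" else p[5:7]
    im=cv2.imread(f"pics/{n}0.png"); x0,y0,w,h=(200,110,240,200) if n=="top" else (140,150,230,160)
    z=cv2.resize(im[y0:y0+h,x0:x0+w],None,fx=3,fy=3)
    def q(P): a=proj(m,P)+o; return tuple(int(v) for v in ((a[0]-x0+.5)*3,(a[1]-y0+.5)*3))
    cv2.polylines(z,[np.array([q([p[0]+140*np.cos(a),p[1]+140*np.sin(a),34]) for a in np.linspace(0,6.28,90)])],True,(255,255,0),1)
    cv2.line(z,q([p[0],p[1],8]),q([p[0]+200*np.cos(p[3]),p[1]+200*np.sin(p[3]),8]),(255,0,255),1)
    cv2.circle(z,q([472,170,133]),3,(0,255,0),1)
    cv2.imwrite(f"pics/{n}0o.png",z)
print(onz(t,T(86,509),133))
E
```

```text
[ 5.68508e+02 -3.55120e+01 -7.93000e-01  4.01000e-01  5.40010e+01
  4.58000e-01  1.13300e+00  7.14000e-01  1.92000e-01] [-45.44  22.95]
[-0.57 -0.59 -0.15 -0.48 -0.41  1.24  0.01  0.   -0.07  0.14  0.59 -0.17
 -0.25 -0.25 -0.51  0.12  0.09  0.09  0.22 -0.08  0.06  0.06 -0.08 -0.98
  0.46  1.13  0.71  0.19  0.4 ]
[470.30918345 172.81996313 133.        ]
```

View pics/top0o.png

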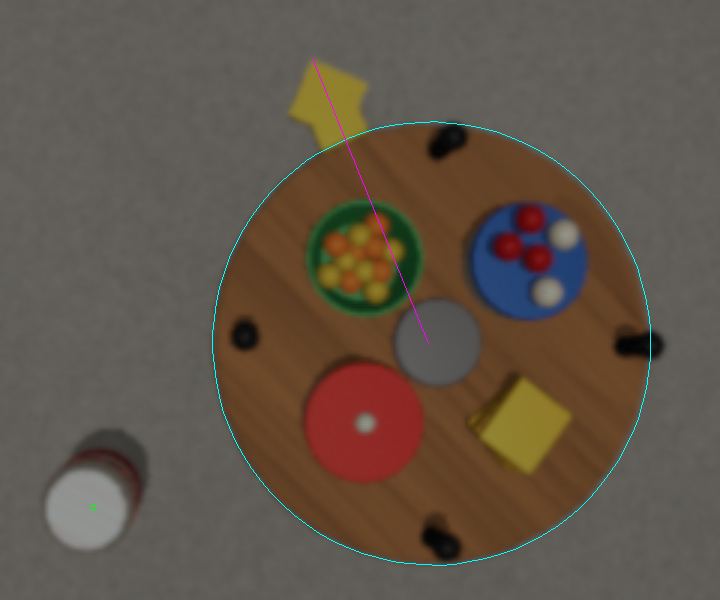

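View pics/scene0o.png

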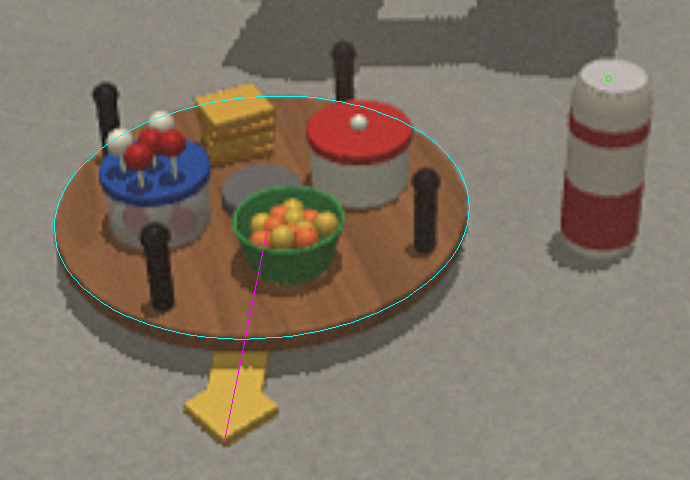

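```bash
cat >> h.py <<'E'
C=np.array([568.5,-35.5])
def pose(deg,z,r=122.,off=0):
    a=np.radians(deg); P=[C[0]+r*np.cos(a),C[1]+r*np.sin(a),z]
    return P,[np.pi,0,(a-np.pi)+off]
E
python3 - <<'E'
from h import *
for d in (179.6,215,250):
    for off in (0,np.pi,-np.pi):
        q=solve_ik(*pose(d,52,off=off)); print(d,off, None if q is None else np.round(q,2))
P,o=pose(179.6,180)
bot.grip(0.5)
bot.move_ptp(P,o)
s=bot.get_state(); print(s["t"],s["tcp_pos"],s["orientation"],s["opening"])
cv2.imwrite("pics/w1.png",imaging.capture("wrist")); cv2.imwrite("pics/s1.png",imaging.capture("scene"))
E
```

```text
179.6 0 [-0.24  0.36 -0.68  0.52  0.    2.91]
179.6 3.141592653589793 [-0.24  0.36 -0.68  0.52  0.   -0.24]
179.6 -3.141592653589793 [-0.24  0.36 -0.68  0.52  0.   -0.24]
215 0 [-0.38  0.41 -0.6   0.56  0.    2.16]
215 3.141592653589793 [-0.38  0.41 -0.6   0.56  0.   -0.99]
215 -3.141592653589793 [-0.38  0.41 -0.6   0.56  0.   -0.99]
250 0 [-0.41  0.51 -0.43  0.64  0.    1.51]
250 3.141592653589793 [-0.41  0.51 -0.43  0.64  0.   -1.63]
250 -3.141592653589793 [-0.41  0.51 -0.43  0.64  0.   -1.63]
2.525 [446.77565814 -35.28889423 180.13292848] [ 3.14126849e+00 -3.94101380e-04 -7.85000256e-03] 0.4990534154835376
```

View pics/w1.png

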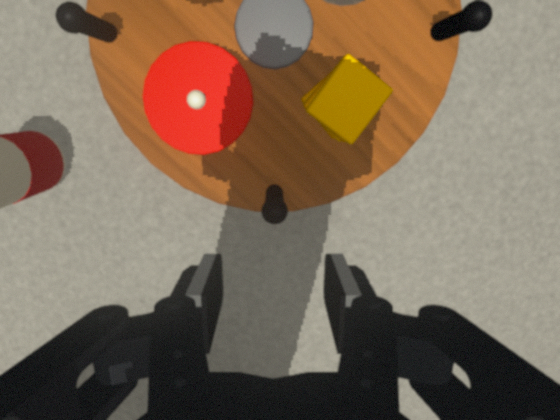

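View pics/s1.png

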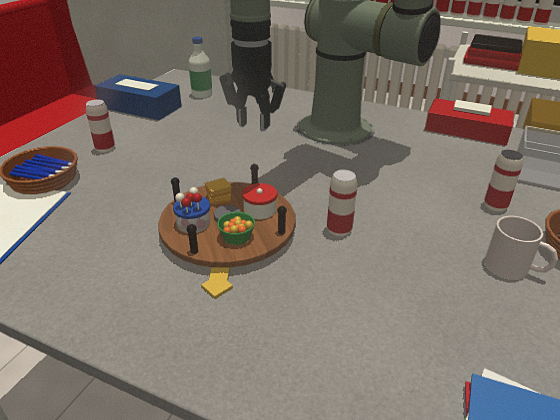

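The wrist view shows the near peg's ball at (274,205), midway between the fingers (220 and 328). Now I lower over the peg and push 60° round.

Run:
```python
from h import *
m=imaging.camera_model("wrist"); P,o=pose(179.6,87); print("ball pred",proj(m,P))
P,o=pose(179.6,52)
print(bot.movel(P,o,120,threshold=6))
bot.grip(0.3)
s=bot.get_state(); print(s["t"],s["tcp_pos"],s["contact_force"],s["opening"])
for d in np.linspace(180,240,9)[1:]:
    P,o=pose(d,52); bot.movel(P,o,70)
    print(round(d),bot.get_state()["contact_force"].round(1))
s=bot.get_state(); print(s["t"],s["tcp_pos"])
cv2.imwrite("pics/w2.png",imaging.capture("wrist")); cv2.imwrite("pics/s2.png",imaging.capture("scene")); cv2.imwrite("pics/t2.png",imaging.capture("top"))
i=cv2.imread("pics/t2.png"); cv2.imwrite("pics/t2z.png",cv2.resize(i[110:310,200:440],None,fx=3,fy=3,interpolation=cv2.INTER_CUBIC))
i=cv2.imread("pics/s2.png");cv2.imwrite("pics/s2z.png",cv2.resize(i[150:310,140:370],None,fx=3.4,fy=3.4,interpolation=cv2.INTER_CUBIC))
```

```text
ball pred [270.06871279 208.5976297 ]
False
4.15 [446.80719241 -34.71788567  52.3511357 ] [-0.10136368  0.30517967 -0.5309667 ] 0.3009312664048889
188 [ 0.3 -0.2 -0.1]
195 [ 0.4 -0.1  0.1]
202 [-0.   1.   0.4]
210 [-0.2  0.3 -0.2]
218 [0.9 0.4 0.5]
225 [ 0.4 -0.3 -0.2]
232 [-0.9  0.  -0.6]
240 [0.2 0.  0.3]
7.1667 [ 507.24646528 -140.87978047   51.93969654]
```

View pics/t2z.png

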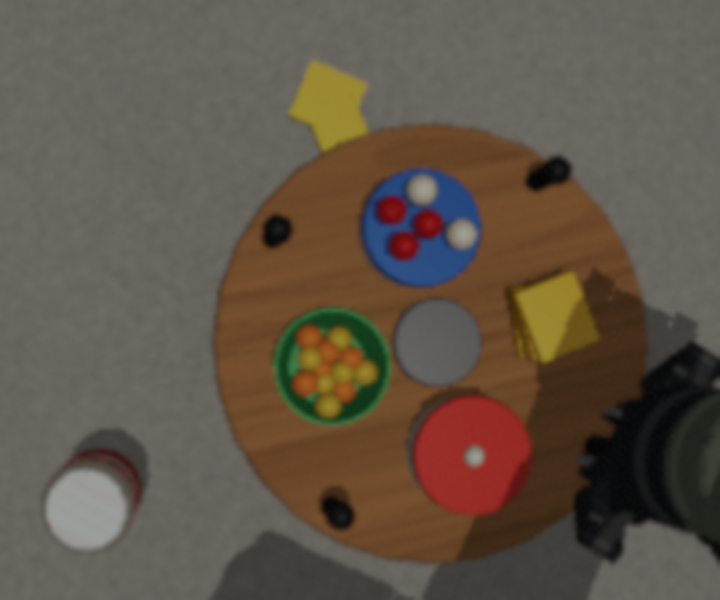

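View pics/s2z.png

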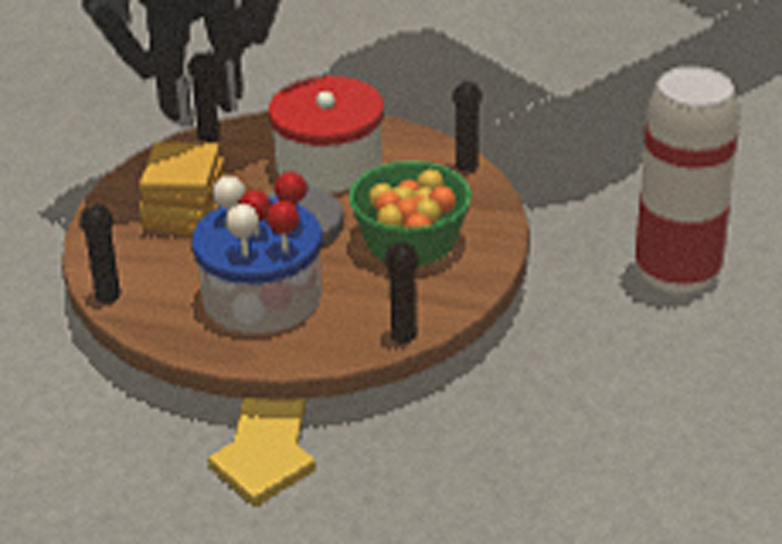

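View pics/w2.png

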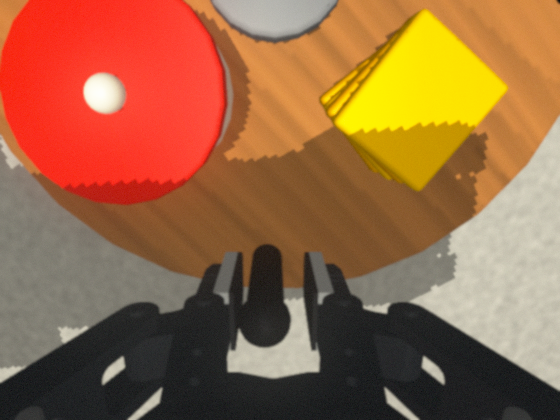

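Pushing works: the peg sits against the trailing (left) finger, the can is untouched, and the tub's lid is at zoomed (422,227). Fit the disc angle now.

```bash
cat > obsrun.py <<'E'
from fit import *
T=lambda u,v:((u+.5)/3-.5+200,(v+.5)/3-.5+110)
S=lambda u,v:((u+.5)/3.4-.5+140,(v+.5)/3.4-.5+150)
B0=[("top","tip",0,T(314,60)),("scene","tip",0,S(255,501))]
def run(o):
    p,r=fit(B0+o,[568,-36,.2,.4]); print(p[:2].round(1),p[4:].round(2),"theta,phi",np.degrees(p[2:4]).round(2)); print(r.round(1)); return p
E
python3 - <<'E'
from obsrun import *
run([("top","ball",0,T(278,228)),("top","ball",1,T(340,514)),("top","ball",3,T(557,169)),("top","lid",0,T(422,227)),
("scene","ball",0,S(402,256)),("scene","ball",1,S(467,95)),("scene","ball",3,S(97,217)),("scene","lid",0,S(257,238))])
E
```

```text
[568.5 -35.5] [54.95  0.32  0.92  0.53  0.22] theta,phi [13.31 22.97]
[-0.8 -0.5 -0.4 -0.5 -0.2  0.  -0.1  0.5  0.3 -0.   0.1 -0.2  0.1  0.4
  0.2 -0.4 -0.3  0.4  0.  -0.8  0.3  0.9  0.5  0.2  0.6]
```

Run:
```python
from h import *
for d in (245,249.65):
    P,o=pose(d,52); bot.movel(P,o,50)
bot.dwell(.3)
bot.grip(0.5)
P,o=pose(249.65,180); bot.movel(P,o,120)
bot.move_ptp([330,-330,260],o)   # clear of views
print(bot.get_state()["t"])
cv2.imwrite("pics/s3.png",imaging.capture("scene")); cv2.imwrite("pics/t3.png",imaging.capture("top"))
i=cv2.imread("pics/t3.png"); cv2.imwrite("pics/t3z.png",cv2.resize(i[110:310,200:440],None,fx=3,fy=3,interpolation=cv2.INTER_CUBIC))
i=cv2.imread("pics/s3.png");cv2.imwrite("pics/s3z.png",cv2.resize(i[150:310,140:370],None,fx=3.4,fy=3.4,interpolation=cv2.INTER_CUBIC))
```

```text
10.9333
```

View pics/t3z.png

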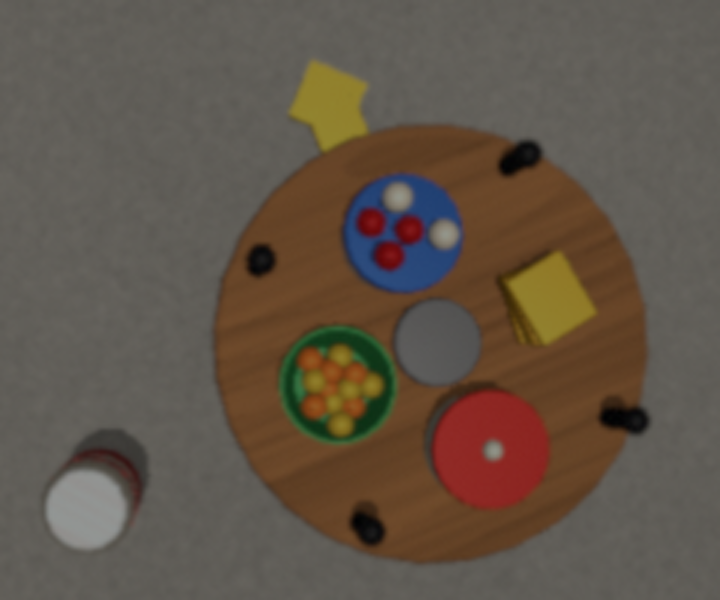

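View pics/s3z.png

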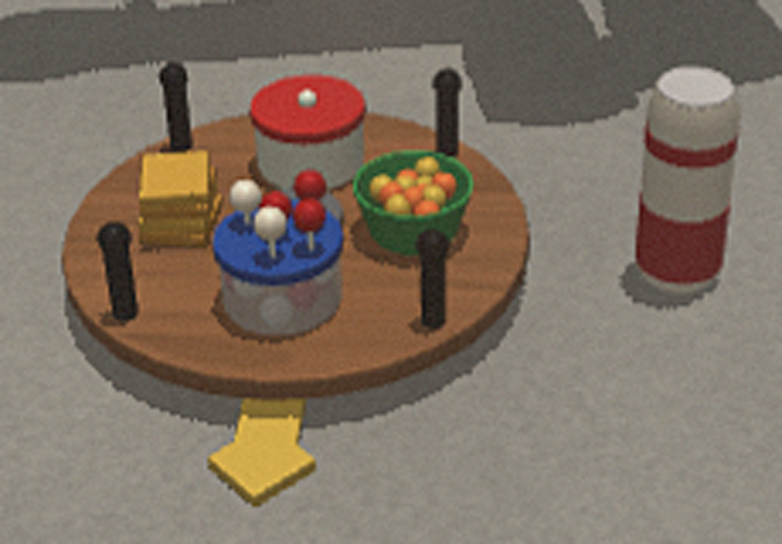

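Run:
```python
from obsrun import *
t=[("top","ball",0,T(261,260)),("top","ball",1,T(370,530)),("top","ball",2,T(636,420)),("top","ball",3,T(527,153)),("top","lid",0,T(403,232))]
s=[("scene","ball",0,S(432,242)),("scene","ball",1,S(447,81)),("scene","ball",2,S(174,76)),("scene","ball",3,S(115,236)),("scene","lid",0,S(279,240))]
p=run(t+s); 
for n in ("top","scene"):
    m=imaging.camera_model(n); o=p[7:9] if n=="top" else p[5:7]
    im=cv2.imread(f"pics/{n[0]}3.png"); x0,y0,w,h=(200,110,240,200) if n=="top" else (140,150,230,160)
    z=cv2.resize(im[y0:y0+h,x0:x0+w],None,fx=3,fy=3)
    def q(P): a=proj(m,P)+o; return tuple(int(v) for v in ((a[0]-x0+.5)*3,(a[1]-y0+.5)*3))
    for a,c,zz in ((p[3],(255,0,255),8),(p[2],(0,255,0),79)): cv2.line(z,q([p[0],p[1],zz]),q([p[0]+200*np.cos(a),p[1]+200*np.sin(a),zz]),c,1)
    cv2.imwrite(f"pics/{n}3o.png",z)
```

```text
[568.4 -35.4] [54.66  0.33  0.98  0.51  0.22] theta,phi [23.05 22.92]
[-0.8 -0.5 -0.4 -0.4 -0.1 -0.3  0.2  0.6 -0.2  0.   0.2 -0.1  0.1  0.1
  0.5  0.5  0.2 -0.1 -0.3 -0.2 -0.2  0.2 -0.1 -0.9  0.3  1.   0.5  0.2
  0.5]
```

Run:
```python
from h import *
o={"top":np.array([.51,.22]),"scene":np.array([.33,.98])}
for n,box in (("top",(295,320,125,165)),("scene",(195,240,258,305))):
    m=imaging.camera_model(n); im=cv2.imread(f"pics/{n[0]}3.png"); f=8
    x0,x1,y0,y1=box; z=cv2.resize(im[y0:y1,x0:x1],None,fx=f,fy=f,interpolation=cv2.INTER_CUBIC)
    h=cv2.cvtColor(z,cv2.COLOR_BGR2HSV); k=cv2.inRange(h,(18,110,60 if n=="top" else 170),(35,255,255))
    c=max(cv2.findContours(k,0,1)[0],key=cv2.contourArea)[:,0,:]
    W=np.array([onz(m,(p+.5)/f-.5+[x0,y0]-o[n],8)[:2] for p in c])-[568.4,-35.4]
    a=cv2.approxPolyDP(c[:,None],8,True)[:,0]
    A=np.array([onz(m,(p+.5)/f-.5+[x0,y0]-o[n],8)[:2] for p in a])-[568.4,-35.4]
    ang=np.degrees(np.arctan2(W[:,1],W[:,0])); r=np.hypot(*W.T)
    print(n,"rmax",r.max().round(1),"ang there",ang[r>r.max()-1.5].mean().round(2))
    print(np.c_[np.hypot(*A.T),np.degrees(np.arctan2(A[:,1],A[:,0]))].round(1).tolist())
    # mid-angle by radius (chord centre across)
    for rr in range(146,196,6):
        s=ang[abs(r-rr)<1.5]
        if len(s): print(rr,s.min().round(1),s.max().round(1),((s.min()+s.max())/2).round(2))
```

```text
top rmax 198.4 ang there 23.02
[[198.3, 22.9], [173.7, 32.1], [159.1, 29.3], [139.7, 29.4], [140.2, 19.2], [177.5, 15.2]]
146 18.2 30.0 24.09
152 17.5 29.6 23.57
158 16.9 29.5 23.18
164 16.3 30.8 23.51
170 15.7 32.1 23.91
176 15.2 31.9 23.55
182 16.5 29.5 22.95
188 18.9 27.3 23.13
194 20.7 25.2 22.99
scene rmax 197.3 ang there 22.76
[[171.4, 13.5], [197.3, 22.7], [171.7, 32.0], [158.2, 28.7], [140.0, 29.3], [136.4, 27.4], [140.3, 18.3], [137.5, 16.5], [158.5, 16.9]]
146 16.3 29.2 22.76
152 16.6 29.0 22.81
158 16.7 28.8 22.76
164 14.9 30.5 22.71
170 13.5 32.0 22.74
176 14.5 30.8 22.66
182 16.8 28.7 22.76
188 19.3 26.4 22.87
194 21.2 24.2 22.71
```

Run:
```python
from h import *
s=bot.get_state(); print(s["t"],s["contact_force"].round(2),abs(s["joint_velocities"]).max())
bot.sign_off()
```

```text
11.0333 [-0.51  0.15  0.52] 0.004174392504385533
the job is handed in; nothing more can be done
```

I pushed the turntable about 68° anticlockwise by its near peg, with the gripper fingers on either side of it. I then lifted the arm clear and handed the job in at about 11 s of the 48 s allowed.

- **Tub against pointer:** in my last check, fitting both the overhead and scene pictures, the tub stood at 23.05° and the pointer at 22.9°. A separate check of the arrow's outline put its tip at 22.8° and 23.0° in the two pictures. Across the rest of the arrow, the overhead outline was noisier (mid-lines up to 24.1°), but the scene outline stayed at 22.7–22.9°. I take the remaining error to be well under 1°.
- **Can:** it was still standing and had not moved in the last pictures.
- **Arm:** it was still and touching nothing, with about 0.7 N on the sensor, which is noise level.

No check failed.

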